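Put the stray hardware back in its stock trays

ROBOT

A 6-joint arm with a two-finger parallel gripper is mounted at the origin on the work surface. World frame = base frame: x ahead of the robot, y to its left, z up, the work surface at z = 0. Lengths are in mm, angles in degrees, forces in N, time in s.
With the tool pointing down it reaches from about 350 to 850 mm from the base axis. Payload 8.1 kg.
Tool frame: the origin (TCP) lies at the very end of the fingers, on their centre line; the grasp point (between the pads) lies r.tcp_to_grasp behind it (r.tcp_to_grasp is the distance from the TCP to the grasp point, in mm); z points along the fingers, y is the line along which they close (so a half turn about z gives the same grasp; the last joint's range is limited). The gripper opens to 85 mm and grips with 20 to 120 N. Pads are 22 mm wide; open, the fingers measure 114 mm over their backs; the gripper's body (76 mm by 85 mm) begins 54 mm behind the grasp point. The pads swing forward as they close: fully open they stand 13 mm farther back than shut.
Start: joints at [67.815, 7.471, 85.268, -0, 87.261, -4.893], TCP at [178.322, 572.893, 231.292] pointing down, gripper open.
Joint ranges: [-169.43, 169.43], [-51.17, 129.36], [1.28, 143.12], [-76.62, 256.62], [0, 156.53], [-152.29, 152.29]. Speed limits (degrees/s): [136.94, 136.94, 159.86, 180, 180, 180].

INTERFACE

Orientations are given as [roll, pitch, yaw] about the fixed x, y, z axes, in that order (R = Rz(yaw) Ry(pitch) Rx(roll)).
In Python, from bench import sense, viewer, order, r gives the robot as it stands.
- The arm moves only by the tool carry_out, never from a script. Its argument "increments" is one flat list of numbers, 7 for each row, row after row: the shift along the tool's x, y, z as a fraction of full scale, then the turn, a rotation vector about the tool's x, y, z as a fraction of full scale, then the opening, from -1 (shut) to 1 (fully open). A call has exactly 10 rows; each row is the pose to reach, as a shift and turn from the pose commanded when the call began, along the tool's axes at that moment, turning the shorter way round; what a row does not reach only later rows make up. Full scale, the value 1, is 400 mm for a shift and 2 pi rad for a turn. A row lasts 1/8 s, in which the tool goes at most 62.5 mm and 10.7 degrees, less where a joint would pass 70% of its speed; a pose out of reach is approached as far as the arm can. A call with a number of a shift or a turn outside -1 to 1 is refused whole. A call with a gripper value outside its range is refused whole. The fingers move at their own pace and stop on an object; "force" is the grip in N (left out, the last holds). Time passes only in rows, so rows that repeat a pose let the fingers close, or fill a call up. It gives the time, the measured TCP pose, the force, the opening and the grip force at its end, in the units of the state.
- sense(): the state, without advancing time (a new reading comes with each control period).
- viewer.snapshot(name): name is "scene" or "top" or "wrist"; returns the picture (420x560x3 uint8, red, green, blue); there is no depth.
- viewer.get_calibration(name): a dict with "fx", "fy", "cx", "cy" (pixels), "k1" (the pictures are not rectified: a ray, as slopes to the right and down, at radius r is drawn at 1 + k1 r^2 times it, then the intrinsics apply), "R" (3x3) and "t" (3): a world point X has camera coordinates R X + t. Camera axes: x right, y down, z forward; pixel columns grow to the right and rows downward; lengths in mm; the calibration is good to about 2 mm. A picture is of the moment at which its call begins: read the wrist's pose just before it. get_calibration takes no time and is no camera call; for the wrist camera it gives the pose at the moment of the call.
- order.hand_in(): hands the job in; it is judged then, once.
The state is a dict: "time": time; "joint_pos": joint angles; "qd": joint speeds; "joint_efforts": joint torques, N m; "tool_pos": TCP position; "tcp_rot": TCP orientation; "ft_force": force on the tool from outside, world axes, zero at the start; "wrist_torque": the same for the moment, N m; "finger_gap": finger opening in mm; "grip_force": force on a finger pad.
Only numpy, scipy, OpenCV 4.12 (cv2) and the standard library are available. Lean on these libraries where they do the work, as an engineer would, in place of code of your own. Each camera call takes 0.05 s, during which the arm holds its last target. There are 200 camera calls.

TASK

Four stray pieces of hardware lie on the bench: a large and a small hexagon nut, a round collar and a square nut. Put each one into the compartment of the tray whose card carries the same piece as a specimen, lying flat on the compartment's floor inside the walls. Leave the spanner and the jar where they are.

Things in the scene. Friction and masses are not known exactly. Their poses are not given: they have to be found in the camera images.
- large_nut: Loose steel LARGE hexagon nut lying flat, bore upright: 46 across flats, 53 across corners, 28 high, bore about 28 wide, about 0.23 kg. Origin: centre of its underside, z up through the bore. The y axis is square to a pair of flats (the other pairs are turned by 60 and 120 degrees). Sizes in mm.
- small_nut: Loose steel SMALL hexagon nut lying flat, bore upright: 32 across flats, 37 across corners, 24 high, bore about 18 wide, about 0.10 kg. Origin: centre of its underside, z up through the bore. The y axis is square to a pair of flats (the other pairs are turned by 60 and 120 degrees). Sizes in mm.
- collar: Loose steel ROUND shaft collar (thick ring) lying flat, bore upright: 48 outer diameter, 26 bore, 24 high, about 0.22 kg. Origin: centre of its underside, z up through the bore. Sizes in mm.
- square_nut: Loose steel SQUARE nut lying flat, bore upright: 40 by 40 (57 across corners), 24 high, bore about 20 wide, about 0.22 kg. Origin: centre of its underside, z up through the bore. The x and y axes are square to its sides. Sizes in mm.
- tray_large_nut: Fixed tray for the large hexagon nut; an identical one is fixed as specimen on its yellow card (centre at x = 73, top 31 high). Square compartment 82 outside, 76 inside, floor 3 thick, clear walls to 12 above the table; the card ledge (3 high, x 41 to 103) adjoins at +x. Origin: compartment centre, on the table surface; x points to the specimen. Sizes in mm.
- tray_small_nut: Fixed tray for the small hexagon nut; an identical one is fixed as specimen on its yellow card (centre at x = 73, top 27 high). Square compartment 82 outside, 76 inside, floor 3 thick, clear walls to 12 above the table; the card ledge (3 high, x 41 to 103) adjoins at +x. Origin: compartment centre, on the table surface; x points to the specimen. Sizes in mm.
- tray_collar: Fixed tray for the round collar; an identical one is fixed as specimen on its yellow card (centre at x = 73, top 27 high). Square compartment 82 outside, 76 inside, floor 3 thick, clear walls to 12 above the table; the card ledge (3 high, x 41 to 103) adjoins at +x. Origin: compartment centre, on the table surface; x points to the specimen. Sizes in mm.
- tray_square_nut: Fixed tray for the square nut; an identical one is fixed as specimen on its yellow card (centre at x = 73, top 27 high). Square compartment 82 outside, 76 inside, floor 3 thick, clear walls to 12 above the table; the card ledge (3 high, x 41 to 103) adjoins at +x. Origin: compartment centre, on the table surface; x points to the specimen. Sizes in mm.
- spanner: Bystander: loose open-ended steel spanner lying on the table beside the work, 190 mm long along its x, under 20 mm high; to be left alone. Origin: underside, about the middle.
- jar: Bystander: closed jar with a green cap, 64 mm diameter, 85 mm high, standing loose beside the work; to be left alone. Origin: centre of its underside.
There are look-alikes about, which are no part of the job. Leave any brown look-alike of the small_nut alone. Leave any orange or pink look-alike of the collar alone.

How it is judged:
By the outcome, as a careful person would: the job done as asked, in the order asked, and still so for the second after the job is handed in, with the robot touching nothing.
It also fails if it takes over 88 s, if anything falls off the work surface, if the arm or the gripper's body presses on something with over 40 N, if the wrist force passes 120 N, or if a joint passes its speed limit or range.

## Working session

There is one attempt and no reset: what is moved stays moved. The work goes in short steps, Python scripts to look and compute and a tool call to move; the robot and the scene stay as the last step left them, time stands still between calls to the robot, and variables do not carry over. Pictures are saved under pics/ and viewed, at most 14 in all, crops included, and the job is handed in when it is done.

Besides the shell and the picture viewer there is one more tool, called after "Emit:" by a JSON object that holds its "method" and its "body", one argument or row to a line. carry_out: Moves the arm, as the interface text tells. Its arguments: {"type":"object","properties":{"increments":{"type":"array"},"force":{"type":"number"}},"required":["increments"]}

```bash
mkdir -p pics; ls
python3 - <<'E'
from bench import sense, viewer, r
import cv2
print(sense()); print(r.tcp_to_grasp)
for n in ("scene","top"):
    im=viewer.snapshot(n); cv2.imwrite(f"pics/{n}0.png",cv2.resize(im[:,:,::-1],(800,600),interpolation=cv2.INTER_CUBIC)); cv2.imwrite(f"{n}_raw.png",im[:,:,::-1])
    print(viewer.get_calibration(n))
E
```

```text
pics
{'time': 0.0, 'joint_pos': array([ 6.78162556e+01,  7.51598272e+00,  8.53302969e+01, -2.37338678e-03,
        8.72601748e+01, -4.89329116e+00]), 'qd': array([ 0.0025361 ,  0.05606292, -0.14586774, -0.06214236, -0.02884634,
       -0.07910877]), 'joint_efforts': array([-1.21906094e-03, -5.69414985e+01, -5.00539076e+01, -3.14190293e-04,
        1.51241227e-02, -3.93845276e-07]), 'tool_pos': array([178.11619198, 572.37573421, 230.22554876]), 'tcp_rot': array([-1.79893731e+02, -6.71876179e-03,  1.62709656e+02]), 'ft_force': array([-0.57637409,  0.04944729, -0.18212163]), 'wrist_torque': array([ 0.02309856, -0.02644161,  0.01345202]), 'grip_force': 0.0, 'finger_gap': 85.37878926573099}
18.700000000000003
{'fx': 405.47043020142615, 'fy': 405.47043020142615, 'cx': 278.80442741598097, 'cy': 204.94960969467823, 'k1': 0.010455069985686244, 'R': array([[ 0.79162236,  0.61073271,  0.01842822],
       [ 0.35634739, -0.43697206, -0.82587648],
       [-0.49633716,  0.66034914, -0.56354986]]), 't': array([-408.50944343, -144.9129303 , 1363.89538593])}
{'fx': 405.01488810726863, 'fy': 405.01488810726863, 'cx': 274.4435962369008, 'cy': 209.80161568748468, 'k1': 0.02748202632593965, 'R': array([[-0.0133108 , -0.99980097, -0.01486109],
       [-0.98292405,  0.01581116, -0.18333115],
       [ 0.18352963,  0.01216704, -0.98293888]]), 't': array([ 17.21529317, 493.59283433, 901.51001322])}
```

View pics/top0.png

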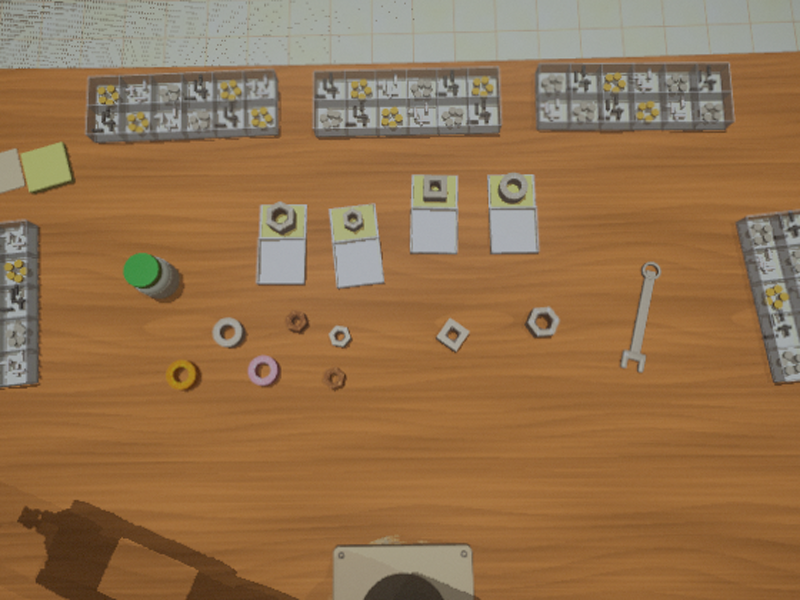

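View pics/scene0.png

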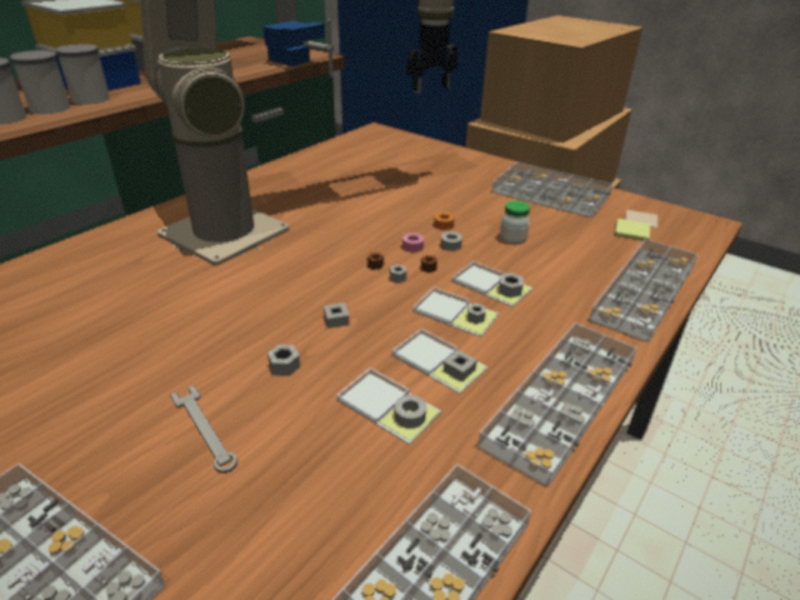

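The top view (800x600) shows the trays from left to right: large nut (282,262), small nut (358,265), square nut (434,232) and collar (513,231).

- **Ring look-alikes:** (228,332) is grey steel, (181,375) is orange and (263,371) is pink. The grey one is the collar.
- **Small nut look-alikes:** (340,336) is grey, while (297,321) and (334,378) are brown. The grey one is the small nut.
- **Single candidates:** the square nut is at (452,334) and the large nut at (543,321).

```bash
cat > h.py <<'E'
import numpy as np, cv2
def ray(cal,px):
    px=np.atleast_2d(px).astype(float)
    d=(px-[cal['cx'],cal['cy']])/[cal['fx'],cal['fy']]
    u=d.copy()
    for _ in range(8): u=d/(1+cal['k1']*(u**2).sum(1,keepdims=True))
    R=np.array(cal['R']); t=np.array(cal['t'])
    return -R.T@t, np.c_[u,np.ones(len(u))]@R
def onplane(cal,px,z):
    o,v=ray(cal,px); return (o+v*((z-o[2])/v[:,2])[:,None])[:,:2]
def proj(cal,X):
    c=np.atleast_2d(X)@np.array(cal['R']).T+cal['t']; u=c[:,:2]/c[:,2:]
    u=u*(1+cal['k1']*(u**2).sum(1,keepdims=True)); return u*[cal['fx'],cal['fy']]+[cal['cx'],cal['cy']]
E
python3 - <<'E'
from h import *
from bench import viewer
cal=viewer.get_calibration("top"); im=cv2.imread("top_raw.png")
hsv=cv2.cvtColor(im,cv2.COLOR_BGR2HSV); 
for n,(u,v),h in [("large",(543,321),28),("small",(340,336),24),("collar",(228,332),24),("square",(452,334),24)]:
    c=np.array([u,v])/800*560; x0,y0=(c-18).astype(int)
    k=8; big=cv2.resize(im[y0:y0+36,x0:x0+36],None,fx=k,fy=k,interpolation=cv2.INTER_CUBIC)
    b=cv2.cvtColor(big,cv2.COLOR_BGR2HSV); m=((b[:,:,1]<80)&(b[:,:,2]>95)).astype(np.uint8)
    cs,hi=cv2.findContours(m,cv2.RETR_CCOMP,cv2.CHAIN_APPROX_NONE)
    i=max(range(len(cs)),key=lambda j:cv2.contourArea(cs[j])*(hi[0][j][3]<0)); 
    px=(cs[i][:,0]+.5)/k-.5+[x0,y0]
    P=onplane(cal,px,h).astype(np.float32)
    a=np.radians(np.arange(0,180,2)); ext=P@np.array([np.cos(a),np.sin(a)]); w=np.ptp(ext,axis=0)
    mid=(ext.max(0)+ext.min(0))/2
    (cx,cy),_,_=cv2.minAreaRect(P)
    p=60 if n in("large","small") else 90
    fold=w.reshape(-1,p//2)[:180//p].mean(0)
    print(n,"extent-centre",mid[[0,45]].round(1),"hull moments centre",np.round(cx),np.round(cy),"w min/max",w.min().round(1),w.max().round(1),"flat-normal deg mod",p,2*fold.argmin(),fold.min().round(1),fold.max().round(1))
    ins=[j for j in range(len(cs)) if hi[0][j][3]==i]
    if ins:
        j=max(ins,key=lambda j:cv2.contourArea(cs[j])); M=cv2.moments(cs[j]); q=(np.array([M['m10'],M['m01']])/M['m00']+.5)/k-.5+[x0,y0]
        print("   bore centre",onplane(cal,q,h).round(1), "area d",np.sqrt(4*cv2.contourArea(cs[j])/np.pi)/k/cal['fx']*870)
# trays: white floors
m=((hsv[:,:,1]<40)&(hsv[:,:,2]>150)).astype(np.uint8); m[:140]=0
for c in cv2.findContours(m,cv2.RETR_EXTERNAL,cv2.CHAIN_APPROX_NONE)[0]:
    if 700<cv2.contourArea(c)<3000:
        P=onplane(cal,c[:,0],3).astype(np.float32); print("tray floor",c[:,0].mean(0).round(),cv2.minAreaRect(P))
crop=im[200:280,110:410]; cv2.imwrite("pics/crop.png",cv2.resize(crop,(800,213),interpolation=cv2.INTER_CUBIC))
E
```

```text
large extent-centre [ 457.5 -237.6] hull moments centre 458.0 -238.0 w min/max 47.6 53.6 flat-normal deg mod 60 4 47.8 52.9
   bore centre [[ 458.  -238.6]] area d 24.413836876477873
small extent-centre [438.8  98.9] hull moments centre 439.0 99.0 w min/max 32.9 37.3 flat-normal deg mod 60 50 33.5 37.0
   bore centre [[439.2  99.1]] area d 14.361998374494723
collar extent-centre [448.5 285.6] hull moments centre 449.0 285.0 w min/max 48.4 50.0 flat-normal deg mod 90 46 48.6 49.8
   bore centre [[448.4 285.5]] area d 22.191055614688587
square extent-centre [438.1 -88.5] hull moments centre 439.0 -88.0 w min/max 40.8 56.0 flat-normal deg mod 90 54 41.4 55.5
   bore centre [[439.2 -88.7]] area d 17.112311552871613
tray floor [197. 183.] ((574.03173828125, 201.66343688964844), (76.4234619140625, 74.13253784179688), 89.07007598876953)
tray floor [250. 185.] ((568.8896484375, 69.87406158447266), (76.10344696044922, 81.3873291015625), 6.060020446777344)
tray floor [359. 161.] ((621.6339111328125, -201.14434814453125), (75.43755340576172, 76.27708435058594), 0.12710316479206085)
tray floor [301. 163.] ((623.9347534179688, -62.81529998779297), (80.76626586914062, 73.94060516357422), 86.61514282226562)
```

View pics/crop.png

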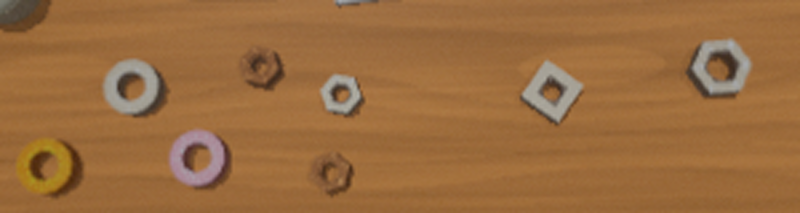

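The crop confirms the picks: grey collar (132,88), grey small nut (341,95), square nut (552,92) and large nut (720,68). The decoys are brown, orange and pink. The measured sizes match the given ones.

```bash
cat > g.py <<'E'
import sys, numpy as np
from bench import sense
from scipy.spatial.transform import Rotation as Ro
s=sense(); x,y,z,yaw=map(float,sys.argv[1:5])
R=Ro.from_euler('xyz',s['tcp_rot'],degrees=True); T=Ro.from_euler('xyz',[180,0,yaw],degrees=True)
print((R.inv().apply(np.array([x,y,z])-s['tool_pos'])/400).round(4),((R.inv()*T).as_rotvec()/2/np.pi).round(4), s['tool_pos'].round(1),s['tcp_rot'].round(1),s['joint_pos'][5].round(),s['time'])
E
python3 g.py 448.5 285.5 110 180
```

```text
[-0.8586 -0.4836  0.3016] [-0.0003 -0.0001 -0.048 ] [178.1 572.4 230.4] [-179.9   -0.   162.7] -5.0 0.1
```

Emit:
{"method": "carry_out", "body": {
  "increments": [-0.1,-0.056,0.035,0,0,-0.01,0.55,-0.22,-0.124,0.077,0,0,-0.02,0.55,-0.36,-0.2,0.126,0,0,-0.03,0.55,-0.5,-0.28,0.175,0,0,-0.04,0.55,-0.64,-0.36,0.225,0,0,-0.048,0.55,-0.76,-0.428,0.267,0,0,-0.048,0.55,-0.83,-0.467,0.29,0,0,-0.048,0.55,-0.8586,-0.4836,0.3,0,0,-0.048,0.55,-0.8586,-0.4836,0.3,0,0,-0.048,0.55,-0.8586,-0.4836,0.3,0,0,-0.048,0.55],
  "force": 50
}}

```text
time: 1.35
tool_pos: [448.2, 287.2, 111.7]
tcp_rot: [180.0, 0.0, -180.0]
ft_force: [1.1, -0.3, 0.2]
finger_gap: 66.2
grip_force: 0.0
```

```bash
python3 g.py 448.5 285.5 9 180
python3 - <<'E'
from bench import viewer,sense
from h import *
cal=viewer.get_calibration("wrist"); im=viewer.snapshot("wrist")
b=im[:,:,::-1].copy()
p=proj(cal,[[448.5,285.5,24]])[0]; print(p,sense()['finger_gap'])
cv2.drawMarker(b,tuple(int(v) for v in p),(0,0,255),0,20)
cv2.imwrite("pics/w1.png",b)
E
```

```text
[-0.0007 -0.0044  0.2568] [0.0001 0.     0.0001] [448.2 287.2 111.7] [ 180.    0. -180.] -63.0 1.35
[280.30521136 217.45450085] 66.30733899718224
```

View pics/w1.png

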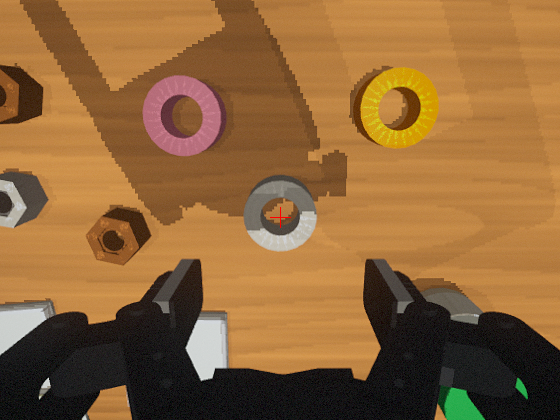

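The wrist view shows the marker on the grey collar's bore at (280,216), so the position holds. I'll go down and grip.

Emit:
{"method": "carry_out", "body": {
  "increments": [0,-0.002,0.06,0,0,0,0.55,0,-0.002,0.14,0,0,0,0.55,0,-0.002,0.21,0,0,0,0.55,0,-0.002,0.245,0,0,0,0.55,0,-0.002,0.256,0,0,0,0.55,0,-0.002,0.256,0,0,0,0.55,0,-0.002,0.256,0,0,0,-0.3,0,-0.002,0.256,0,0,0,-0.3,0,-0.002,0.256,0,0,0,-0.3,0,-0.002,0.256,0,0,0,-0.3],
  "force": 50
}}

```text
time: 2.65
tool_pos: [449.8, 285.8, 10.6]
tcp_rot: [179.9, 0.1, 180.0]
ft_force: [-2.1, -1.1, 6.0]
finger_gap: 45.7
grip_force: 50.1
```

```bash
python3 g.py 622 -201.5 109 180
```

```text
[-0.4315 -1.2178 -0.2463] [ 0.0002  0.0003 -0.0001] [449.8 285.8  10.6] [1.799e+02 1.000e-01 1.800e+02] -63.0 2.65
```

Emit:
{"method": "carry_out", "body": {
  "increments": [0,0,-0.08,0,0,0,-0.3,0,0,-0.18,0,0,0,-0.3,-0.04,-0.1,-0.25,0,0,0,-0.3,-0.08,-0.22,-0.25,0,0,0,-0.3,-0.13,-0.35,-0.25,0,0,0,-0.3,-0.18,-0.48,-0.25,0,0,0,-0.3,-0.23,-0.61,-0.25,0,0,0,-0.3,-0.28,-0.74,-0.25,0,0,0,-0.3,-0.33,-0.87,-0.25,0,0,0,-0.3,-0.37,-1.0,-0.25,0,0,0,-0.3]
}}

```text
time: 3.9
tool_pos: [597.4, -116.7, 109.6]
tcp_rot: [-180.0, 0.1, 180.0]
ft_force: [0.9, -0.0, -1.5]
finger_gap: 45.7
grip_force: 52.0
```

```bash
python3 g.py 622 -201.5 13 180
```

```text
[-0.0615 -0.212   0.2415] [-0.      0.0002 -0.0001] [ 597.4 -116.7  109.6] [-1.8e+02  1.0e-01  1.8e+02] -106.0 3.9
```

Emit:
{"method": "carry_out", "body": {
  "increments": [-0.03,-0.1,0,0,0,0,-0.3,-0.0615,-0.18,0,0,0,0,-0.3,-0.0615,-0.215,0,0,0,0,-0.3,-0.0615,-0.215,0,0,0,0,-0.3,-0.0615,-0.215,0.05,0,0,0,-0.3,-0.0615,-0.215,0.12,0,0,0,-0.3,-0.0615,-0.215,0.18,0,0,0,-0.3,-0.0615,-0.215,0.22,0,0,0,-0.3,-0.0615,-0.215,0.24,0,0,0,-0.3,-0.0615,-0.215,0.241,0,0,0,-0.3]
}}

```text
time: 5.15
tool_pos: [621.4, -199.9, 13.7]
tcp_rot: [180.0, -0.0, -180.0]
ft_force: [-5.8, 3.5, 6.6]
finger_gap: 45.2
grip_force: 52.8
```

```bash
python3 g.py 622 -201.5 13 180
```

```text
[-0.0016 -0.0041  0.0018] [ 0.0001 -0.      0.0001] [ 621.4 -199.9   13.7] [ 180.   -0. -180.] -112.0 5.15
```

Emit:
{"method": "carry_out", "body": {
  "increments": [0,0,0,0,0,0,0.2,0,0,0,0,0,0,0.45,0,0,0,0,0,0,0.45,0,0,0,0,0,0,0.45,0,0,-0.03,0,0,0,0.45,0,0,-0.1,0,0,0,0.45,0,0,-0.18,0,0,0,0.45,0,0,-0.24,0,0,0,0.5,0.1,0,-0.25,0,0,0,0.55,0.2,-0.02,-0.25,0,0,0,0.55]
}}

```text
time: 6.4
tool_pos: [541.3, -208.8, 114.3]
tcp_rot: [-179.9, 0.1, -180.0]
ft_force: [-0.4, 0.5, -0.4]
finger_gap: 66.2
grip_force: 0.0
```

```bash
python3 g.py 458 -238 110 154
```

```text
[ 0.2084 -0.0729  0.0104] [-0.0001  0.0004  0.0724] [ 541.3 -208.8  114.3] [-1.799e+02  1.000e-01 -1.800e+02] -116.0 6.4
```

Emit:
{"method": "carry_out", "body": {
  "increments": [0.08,-0.03,0,0,0,0.025,0.55,0.15,-0.06,0,0,0,0.05,0.55,0.208,-0.073,0,0,0,0.072,0.55,0.208,-0.073,0,0,0,0.072,0.55,0.208,-0.073,0.01,0,0,0.072,0.55,0.208,-0.073,0.08,0,0,0.072,0.55,0.208,-0.073,0.15,0,0,0.072,0.55,0.208,-0.073,0.2,0,0,0.072,0.55,0.208,-0.073,0.21,0,0,0.072,0.55,0.208,-0.073,0.21,0,0,0.072,0.55]
}}

```text
time: 7.65
tool_pos: [458.6, -237.8, 28.7]
tcp_rot: [180.0, 0.0, 154.1]
ft_force: [-0.2, 0.3, 0.0]
finger_gap: 66.1
grip_force: 0.0
```

```bash
python3 g.py 458 -238 9 154
```

```text
[ 0.001  -0.0012  0.0494] [0.     0.     0.0004] [ 458.6 -237.8   28.7] [180.    0.  154.1] -97.0 7.65
```

Emit:
{"method": "carry_out", "body": {
  "increments": [0.001,-0.001,0.025,0,0,0,0.55,0.001,-0.001,0.05,0,0,0,0.55,0.001,-0.001,0.05,0,0,0,0.55,0.001,-0.001,0.05,0,0,0,-0.3,0.001,-0.001,0.05,0,0,0,-0.3,0.001,-0.001,0.05,0,0,0,-0.3,0.001,-0.001,0.05,0,0,0,-0.3,0.001,-0.001,0.0,0,0,0,-0.3,0.001,-0.001,-0.1,0,0,0,-0.3,0.001,-0.001,-0.2,0,0,0,-0.3]
}}

```text
time: 8.9
tool_pos: [456.6, -237.5, 108.6]
tcp_rot: [180.0, -0.1, 154.1]
ft_force: [0.1, -0.4, -2.2]
finger_gap: 44.9
grip_force: 51.8
```

```bash
python3 g.py 574 201.7 109 180
```

```text
[ 2.1630e-01  1.1158e+00 -3.0000e-04] [ 0.0001 -0.0003 -0.072 ] [ 456.6 -237.5  108.6] [ 1.800e+02 -1.000e-01  1.541e+02] -97.0 8.9
```

Emit:
{"method": "carry_out", "body": {
  "increments": [0.015,0.07,0,0,0,0,-0.3,0.035,0.18,0,0,0,-0.01,-0.3,0.058,0.3,0,0,0,-0.02,-0.3,0.081,0.42,0,0,0,-0.03,-0.3,0.105,0.54,0,0,0,-0.04,-0.3,0.128,0.66,0,0,0,-0.05,-0.3,0.151,0.78,0,0,0,-0.06,-0.3,0.172,0.89,0,0,0,-0.072,-0.3,0.19,0.98,0,0,0,-0.072,-0.3,0.194,1.0,0,0,0,-0.072,-0.3]
}}

```text
time: 10.15
tool_pos: [562.2, 157.7, 107.7]
tcp_rot: [180.0, -0.1, -179.9]
ft_force: [-0.3, 0.1, -2.0]
finger_gap: 44.8
grip_force: 52.0
```

```bash
python3 g.py 574 201.7 13.5 180
```

```text
[-0.0301  0.1099  0.2355] [ 0.     -0.0002  0.0004] [562.2 157.7 107.7] [ 1.800e+02 -1.000e-01 -1.799e+02] -80.0 10.15
```

Emit:
{"method": "carry_out", "body": {
  "increments": [-0.015,0.06,0,0,0,0,-0.3,-0.03,0.11,0,0,0,0,-0.3,-0.03,0.11,0,0,0,0,-0.3,-0.03,0.11,0.05,0,0,0,-0.3,-0.03,0.11,0.12,0,0,0,-0.3,-0.03,0.11,0.18,0,0,0,-0.3,-0.03,0.11,0.215,0,0,0,-0.3,-0.03,0.11,0.23,0,0,0,-0.3,-0.03,0.11,0.235,0,0,0,-0.3,-0.03,0.11,0.235,0,0,0,-0.3]
}}

```text
time: 11.4
tool_pos: [575.3, 199.7, 15.3]
tcp_rot: [180.0, 0.1, 180.0]
ft_force: [-0.0, 0.4, -3.1]
finger_gap: 45.4
grip_force: 52.0
```

```bash
python3 g.py 439 99 110 200
```

```text
[ 0.3404 -0.2518 -0.2372] [ 0.      0.0002 -0.0556] [575.3 199.7  15.3] [1.8e+02 1.0e-01 1.8e+02] -76.0 11.4
```

Emit:
{"method": "carry_out", "body": {
  "increments": [0,0,0.003,0,0,0,-0.3,0,0,0.006,0,0,0,-0.3,0,0,0.006,0,0,0,-0.3,0,0,0.006,0,0,0,0.2,0,0,0.006,0,0,0,0.45,0,0,0.006,0,0,0,0.45,0,0,0.006,0,0,0,0.45,0,0,-0.04,0,0,0,0.45,0,0,-0.12,0,0,0,0.45,0,0,-0.22,0,0,0,0.45]
}}

```text
time: 12.65
tool_pos: [574.2, 199.5, 104.0]
tcp_rot: [-180.0, -0.0, 180.0]
ft_force: [0.5, -0.3, 0.6]
finger_gap: 61.9
grip_force: 0.0
```

```bash
python3 g.py 439 99 110 200
```

```text
[ 0.338  -0.2513 -0.0148] [-0.     -0.0001 -0.0556] [574.2 199.5 104. ] [-180.   -0.  180.] -76.0 12.65
```

Emit:
{"method": "carry_out", "body": {
  "increments": [0.06,-0.045,0,0,0,-0.02,0.3,0.15,-0.11,0,0,0,-0.04,0.22,0.25,-0.185,0,0,0,-0.056,0.22,0.32,-0.238,0,0,0,-0.056,0.22,0.338,-0.251,0,0,0,-0.056,0.22,0.338,-0.251,0,0,0,-0.056,0.22,0.338,-0.251,0.02,0,0,-0.056,0.22,0.338,-0.251,0.09,0,0,-0.056,0.22,0.338,-0.251,0.15,0,0,-0.056,0.22,0.338,-0.251,0.165,0,0,-0.056,0.22]
}}

```text
time: 13.9
tool_pos: [438.2, 99.5, 34.4]
tcp_rot: [179.9, -0.2, -159.8]
ft_force: [-0.1, -1.0, -0.8]
finger_gap: 52.1
grip_force: 0.0
```

```bash
python3 g.py 439 99 9 200
```

```text
[-0.0017 -0.0019  0.0634] [ 0.0002 -0.0006  0.0005] [438.2  99.5  34.4] [ 179.9   -0.2 -159.8] -104.0 13.9
```

Emit:
{"method": "carry_out", "body": {
  "increments": [-0.001,-0.001,0.03,0,0,0,0.22,-0.001,-0.001,0.055,0,0,0,0.22,-0.001,-0.001,0.065,0,0,0,0.22,-0.001,-0.001,0.065,0,0,0,0.1,-0.001,-0.001,0.065,0,0,0,-0.5,-0.001,-0.001,0.065,0,0,0,-0.5,-0.001,-0.001,0.065,0,0,0,-0.5,-0.001,-0.001,0.065,0,0,0,-0.5,-0.001,-0.001,0.0,0,0,0,-0.5,-0.001,-0.001,-0.1,0,0,0,-0.5]
}}

```text
time: 15.15
tool_pos: [438.0, 98.7, 75.5]
tcp_rot: [179.9, -0.2, -159.9]
ft_force: [0.5, -0.6, -0.8]
finger_gap: 30.3
grip_force: 49.7
```

```bash
python3 g.py 570 70 90 186
```

```text
[-0.2849 -0.181  -0.0377] [ 0.0001 -0.0007  0.0393] [438.   98.7  75.5] [ 179.9   -0.2 -159.9] -104.0 15.15
```

Emit:
{"method": "carry_out", "body": {
  "increments": [-0.02,-0.01,-0.04,0,0,0.01,-0.5,-0.1,-0.06,-0.04,0,0,0.025,-0.5,-0.19,-0.12,-0.04,0,0,0.039,-0.5,-0.27,-0.17,-0.04,0,0,0.039,-0.5,-0.285,-0.181,-0.04,0,0,0.039,-0.5,-0.285,-0.181,-0.02,0,0,0.039,-0.5,-0.285,-0.181,0.05,0,0,0.039,-0.5,-0.285,-0.181,0.11,0,0,0.039,-0.5,-0.285,-0.181,0.14,0,0,0.039,-0.5,-0.285,-0.181,0.148,0,0,0.039,-0.5]
}}

```text
time: 16.4
tool_pos: [570.5, 70.5, 16.3]
tcp_rot: [180.0, -0.1, -173.9]
ft_force: [-0.4, 0.3, -1.1]
finger_gap: 30.7
grip_force: 49.8
```

```bash
python3 g.py 570 70 13 186
```

```text
[ 0.0014 -0.0012  0.0084] [ 0.     -0.0003  0.0004] [570.5  70.5  16.3] [ 1.800e+02 -1.000e-01 -1.739e+02] -94.0 16.4
```

Emit:
{"method": "carry_out", "body": {
  "increments": [0,0,0.004,0,0,0,-0.5,0,0,0.008,0,0,0,-0.5,0,0,0.008,0,0,0,-0.5,0,0,0.008,0,0,0,-0.1,0,0,0.008,0,0,0,0.1,0,0,0.008,0,0,0,0.1,0,0,0.008,0,0,0,0.1,0,0,-0.04,0,0,0,0.1,0,0,-0.12,0,0,0,0.2,0,0,-0.22,0,0,0,0.4]
}}

```text
time: 17.65
tool_pos: [571.5, 70.3, 106.9]
tcp_rot: [180.0, -0.0, -173.9]
ft_force: [0.4, -0.5, -0.2]
finger_gap: 59.6
grip_force: 0.0
```

```bash
python3 g.py 438.8 -88.5 110 144
```

```text
[ 0.3722 -0.3593 -0.0075] [-0.00e+00 -1.00e-04  1.17e-01] [571.5  70.3 106.9] [ 180.    -0.  -173.9] -94.0 17.65
```

Emit:
{"method": "carry_out", "body": {
  "increments": [0.06,-0.06,0,0,0,0.025,0.45,0.15,-0.145,0,0,0,0.05,0.45,0.24,-0.232,0,0,0,0.075,0.45,0.32,-0.31,0,0,0,0.1,0.45,0.372,-0.359,0,0,0,0.117,0.45,0.372,-0.359,0,0,0,0.117,0.45,0.372,-0.359,0.02,0,0,0.117,0.45,0.372,-0.359,0.09,0,0,0.117,0.45,0.372,-0.359,0.15,0,0,0.117,0.45,0.372,-0.359,0.17,0,0,0.117,0.45]
}}

```text
time: 18.9
tool_pos: [438.3, -87.1, 35.5]
tcp_rot: [-180.0, -0.2, 144.1]
ft_force: [0.2, -0.2, 1.0]
finger_gap: 61.8
grip_force: 0.0
```

```bash
python3 g.py 438.8 -88.5 9 144
```

```text
[-0.0031 -0.0021  0.0663] [-0.0001 -0.0005  0.0003] [438.3 -87.1  35.5] [-180.    -0.2  144.1] -72.0 18.9
```

Emit:
{"method": "carry_out", "body": {
  "increments": [-0.002,-0.002,0.03,0,0,0,0.45,-0.002,-0.002,0.055,0,0,0,0.45,-0.002,-0.002,0.067,0,0,0,0.45,-0.002,-0.002,0.067,0,0,0,0.2,-0.002,-0.002,0.067,0,0,0,-0.4,-0.002,-0.002,0.067,0,0,0,-0.4,-0.002,-0.002,0.067,0,0,0,-0.4,-0.002,-0.002,0.067,0,0,0,-0.4,-0.002,-0.002,0.0,0,0,0,-0.4,-0.002,-0.002,-0.1,0,0,0,-0.4]
}}

```text
time: 20.15
tool_pos: [437.4, -88.8, 76.0]
tcp_rot: [-179.9, -0.3, 144.0]
ft_force: [-0.1, 0.1, -2.3]
finger_gap: 38.8
grip_force: 51.5
```

```bash
python3 g.py 623 -62.8 90 178
```

```text
[-0.337   0.3254 -0.0369] [-0.     -0.0008 -0.0945] [437.4 -88.8  76. ] [-179.9   -0.3  144. ] -72.0 20.15
```

Emit:
{"method": "carry_out", "body": {
  "increments": [-0.03,0.03,-0.04,0,0,-0.02,-0.4,-0.11,0.106,-0.04,0,0,-0.045,-0.4,-0.2,0.193,-0.04,0,0,-0.07,-0.4,-0.28,0.27,-0.04,0,0,-0.0945,-0.4,-0.337,0.325,-0.04,0,0,-0.0945,-0.4,-0.337,0.325,-0.04,0,0,-0.0945,-0.4,-0.337,0.325,0.02,0,0,-0.0945,-0.4,-0.337,0.325,0.09,0,0,-0.0945,-0.4,-0.337,0.325,0.135,0,0,-0.0945,-0.4,-0.337,0.325,0.148,0,0,-0.0945,-0.4]
}}

```text
time: 21.4
tool_pos: [623.1, -63.4, 16.2]
tcp_rot: [180.0, -0.2, 178.0]
ft_force: [0.2, 0.5, -2.7]
finger_gap: 38.8
grip_force: 51.5
```

```bash
python3 g.py 623 -62.8 13 178
```

```text
[0.0002 0.0015 0.0081] [ 0.0001 -0.0005 -0.    ] [623.1 -63.4  16.2] [180.   -0.2 178. ] -98.0 21.4
```

Emit:
{"method": "carry_out", "body": {
  "increments": [0,0,0.004,0,0,0,-0.4,0,0,0.008,0,0,0,-0.4,0,0,0.008,0,0,0,-0.4,0,0,0.008,0,0,0,0.0,0,0,0.008,0,0,0,0.3,0,0,0.008,0,0,0,0.3,0,0,0.008,0,0,0,0.3,0,0,-0.04,0,0,0,0.3,0,0,-0.12,0,0,0,0.3,0,0,-0.22,0,0,0,0.3]
}}

```text
time: 22.65
tool_pos: [624.5, -63.5, 107.6]
tcp_rot: [180.0, -0.0, 178.0]
ft_force: [0.2, -0.8, -0.0]
finger_gap: 55.4
grip_force: 0.0
```

Emit:
{"method": "carry_out", "body": {
  "increments": [0.1,0,-0.05,0,0,0,0.3,0.2,0,-0.1,0,0,0,0.3,0.3,0,-0.15,0,0,0,0.3,0.4,0,-0.2,0,0,0,0.3,0.5,0,-0.25,0,0,0,0.3,0.55,0,-0.25,0,0,0,0.3,0.55,0,-0.25,0,0,0,0.3,0.55,0,-0.25,0,0,0,0.3,0.55,0,-0.25,0,0,0,0.3,0.55,0,-0.25,0,0,0,0.3]
}}

```text
time: 23.9
tool_pos: [405.2, -55.9, 205.8]
tcp_rot: [180.0, -0.1, 178.0]
ft_force: [0.1, 0.3, 0.2]
finger_gap: 55.6
grip_force: 0.0
```

Run:
```python
from bench import viewer
import cv2,numpy as np
a=viewer.snapshot("top")[110:270,60:480,::-1]; b=viewer.snapshot("scene")[130:330,200:460,::-1]
cv2.imwrite("pics/end.png",cv2.resize(a,(800,305),interpolation=3)); cv2.imwrite("pics/end2.png",cv2.resize(b,(780,600),interpolation=3))
```

```text
(no output)
```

View pics/end.png

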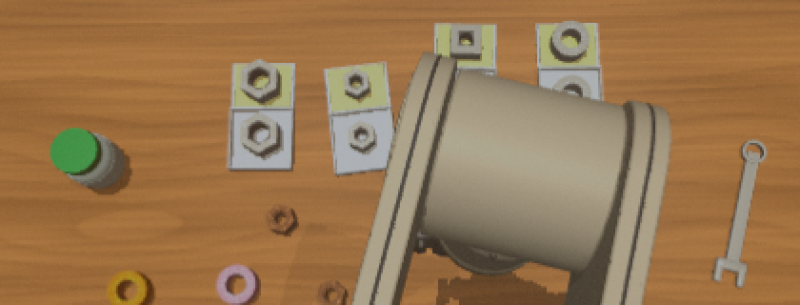

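View pics/end2.png

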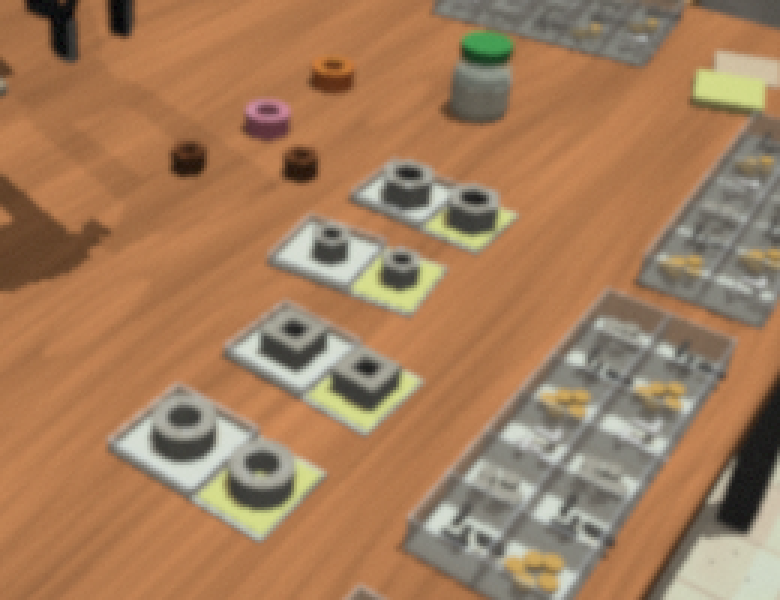

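The scene view shows all four pieces flat and central beside their matching specimens: large nut (408,183), small nut (330,240), square nut (293,337) and collar (184,427). The decoys, jar and spanner look untouched.

```bash
python3 -c "
from bench import order; print(order.hand_in())"
```

```text
the job is handed in; nothing more can be done
None
```

The large nut, small nut, collar and square nut each lie flat in their matching tray compartments, and I handed the job in after about 24 s of robot time; the spanner, jar and look-alikes were left alone.

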